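# Index the modelling turntable four clicks

## Task

Gently push the upright finger post on the click-stop turntable with a fingertip, without squeezing it, and turn the turntable exactly four clicks clockwise as seen from above, so that the other side of the stone model on it comes round; do not turn it the other way and do not let it go on to a fifth click. Leave the model riding on the disc untouched and upright, disturb nothing else on the bench, and finish with the turntable resting in its fourth click-stop and the hand clear.

Things in the scene. Friction and masses are not known exactly. Their poses are not given: they have to be found in the camera images.
- turntable: Fixed dark steel foot of the turntable, origin on the bench at the turntable's upright axis. Its grey aluminium disc is 170 mm across and 12 mm thick, top face 42 mm above the bench, ringed by 12 small dark dots, one per click. Foot's x axis points at a small dark upright pin beside the disc edge, on a bracket (reaching 101 mm from the axis, its tip 37 mm above the bench): the index. The foot does not move.
- dial (a joint): Turn of the disc, rad, positive = clockwise seen from above, 0 at the start (post nearest the index pin). The disc has a click-stop every 30 degrees (0.5236 rad), all the way round. Between stops it must be pushed past a crest half-way (15 degrees), with about 4 to 7 N along its circle at the post plus some drag; beyond the crest it snaps on by itself into the next stop, running ahead of the finger. Four clicks = 2.094 rad.
- post (a point): Middle of the round upright dark steel finger post on the disc: 10 mm thick, 34 mm high, standing on the disc 68 mm from the axis. This point is half-way up the post, 17 mm above the disc and 59 mm above the bench. The post is polished and slippery to the fingers; it turns with the disc.
- disc_centre (a point): Centre of the disc's top face, on the turning axis, 42 mm above the bench.
- model_mid (a point): Yellow stone quadrant model standing loose near the middle of the disc: 50 x 30 mm base, 31 mm high, about 70 g; this point is 14 mm above its underside, in the middle; z is up. It rides round with the disc.
- pot: Pewter wax pot, 92 mm across the rim plus a side handle, 60 mm high, loose; origin under its centre. Bystander.
- jar: Round frosted glass jar, 58 mm across, holding chrome pins, 72 mm high with them, loose; origin under its centre. Bystander.
- carver_a: Bone-handled wax carver lying on the bench, 180 mm long along its x, 12 mm thick, loose; origin under its middle. Bystander.
- carver_b: The second bone-handled carver, same size, loose. Bystander.
- arch: White plaster full-arch model, horseshoe about 50 x 75 mm, 24 mm high, loose. Bystander.
- bowl: Black rubber mixing bowl, 104 mm across, 50 mm high, loose. Bystander.
- brush: Small brush lying on the bench, 160 mm long along its x, loose. Bystander.
There are look-alikes about, which are no part of the job. Leave any green or yellow look-alike of the turntable alone.

How it is judged:
By the outcome, as a careful person would: the job done as asked, in the order asked, and still so for the second after the job is handed in, with the robot touching nothing.
It also fails if it takes over 48 s, if anything falls off the work surface, if the arm or the gripper's body presses on something with over 40 N, if the wrist force passes 120 N, or if a joint passes its speed limit or range.

## Robot

A 6-joint arm with a two-finger parallel gripper is mounted at the origin on the work surface. World frame = base frame: x ahead of the robot, y to its left, z up, the work surface at z = 0. Lengths are in m, angles in degrees, forces in N, time in s.
With the tool pointing down it reaches from about 0.4 to 0.825 m from the base axis. Payload 7 kg.
Tool frame: the origin (TCP) lies at the very end of the fingers, on their centre line; the grasp point (between the pads) lies 19 mm behind it (ctrl.hold_point_z is the distance from the TCP to the grasp point, in m); z points along the fingers, y is the line along which they close (so a half turn about z gives the same grasp; the last joint's range is limited). The gripper opens to 88 mm and grips with 3 to 60 N. Pads are 19 mm wide; open, the fingers measure 130 mm over their backs; the gripper's body (78 mm by 193 mm) begins 47 mm behind the grasp point.
Start: joints at [89.043, 20.546, 0.682, 0, -70.136, -16.507], TCP at [0.203, 0.644, 0.227] pointing down, gripper open.
Joint ranges: [-176.03, 176.03], [-82.01, 121.73], [-58.28, 71.71], [-173.87, 95.51], [-174.79, -0.11], [-173.66, 173.66]. Speed limits (degrees/s): [136.94, 136.94, 172.46, 180, 180, 180].

## Interface

Orientations are given as [roll, pitch, yaw] about the fixed x, y, z axes, in that order (R = Rz(yaw) Ry(pitch) Rx(roll)).
In Python, from plant import sensors, viewer, workorder, ctrl gives the robot as it stands.
- The arm moves only by the shell command python3 -m pendant 'ROWS'. ROWS is JSON, a list of rows, each a list of 3 entries, a list of its own where there are three numbers: the opening, from -1 (shut) to 1 (fully open), so that 0 is half open, then the shift along the tool's x, y, z in m, then the turn, a rotation vector about the tool's x, y, z in degrees. A call has 1 to 10 rows; each row is the pose to reach, as a shift and turn from the pose commanded when the call began, along the tool's axes at that moment; what a row does not reach only later rows make up. A row lasts 1/12 s, in which the tool goes at most 41.7 mm and 7.16 degrees, less where a joint would pass 70% of its speed; a pose out of reach is approached as far as the arm can. A call with a gripper value outside its range is refused whole. The fingers move at their own pace and stop on an object; the grip force is fixed at half the most. Time passes only in rows, so rows that repeat a pose let the fingers close. It gives the time, the measured TCP pose, the force, the opening and the grip force at its end, in the units of the state.
- sensors.get_obs(): the state, without advancing time (a new reading comes with each control period).
- viewer.snapshot(name): name is "scene" or "top"; returns the picture (384x512x3 uint8, red, green, blue); there is no depth.
- viewer.camera_params(name): a dict with "fx", "fy", "cx", "cy" (pixels), "extrinsics" (4x4, takes a point from world to camera coordinates). Camera axes: x right, y up, looking along -z (the intrinsics and any distortion apply to the point x, -y, -z); pixel columns grow to the right and rows downward; lengths in m; the calibration is good to about 2 mm. A picture is of the moment at which its call begins. camera_params takes no time and is no camera call.
- workorder.close_job(): hands the job in; it is judged then, once.
The state is a dict: "clock": time; "joint_pos": joint angles; "qvel": joint speeds; "tau": joint torques, N m; "tool_pos": TCP position; "orientation": TCP orientation; "force": force on the tool from outside, world axes, zero at the start; "moment": the same for the moment, N m; "opening": finger opening in m; "gripper_force": force on a finger pad.
Only numpy, scipy, OpenCV 4.12 (cv2) and the standard library are available. Lean on these libraries where they do the work, as an engineer would, in place of code of your own. Each camera call takes 0.05 s, during which the arm holds its last target. There are 200 camera calls.

## Working session

There is one attempt and no reset: what is moved stays moved. The work goes in short steps, Python scripts to look and compute and a shell command to move; the robot and the scene stay as the last step left them, time stands still between calls to the robot, and variables do not carry over. Pictures are saved under pics/ and viewed, at most 10 in all, crops included, and the job is handed in when it is done.

```bash
mkdir -p pics; ls; python3 - <<'E'
from plant import sensors,viewer,ctrl
import cv2
for n in("scene","top"):
    cv2.imwrite(f"pics/{n}0.png",viewer.snapshot(n)[:,:,::-1]); print(n,viewer.camera_params(n))
print(sensors.get_obs(),ctrl.hold_point_z)
E
```

```text
pics
scene {'fx': 494.9750862676837, 'fy': 494.9750862676837, 'cx': 250.30180484672587, 'cy': 183.90754732523098, 'extrinsics': array([[-0.82058513,  0.57128753, -0.01645013,  0.37806574],
       [-0.39345014, -0.5437986 ,  0.74126923,  0.22310684],
       [ 0.41453231,  0.61474681,  0.67100621, -1.45473644],
       [ 0.        ,  0.        ,  0.        ,  1.        ]])}
top {'fx': 350.56676831685047, 'fy': 350.56676831685047, 'cx': 262.2613610167935, 'cy': 188.84941650188892, 'extrinsics': array([[-0.00712974, -0.99992034,  0.01041529,  0.07348505],
       [ 0.99792374, -0.00644801,  0.06408294, -0.52547624],
       [-0.06401068,  0.01085056,  0.99789022, -0.86681118],
       [ 0.        ,  0.        ,  0.        ,  1.        ]])}
{'clock': 0.1, 'joint_pos': array([ 8.90409991e+01,  2.05878892e+01,  6.40882156e-01, -1.90549640e-02,
       -7.01362530e+01, -1.65079869e+01]), 'qvel': array([-0.09719405, -0.06219597,  0.20071604,  0.09755312, -0.04953367,
       -0.09732272]), 'tau': array([-2.24370386e-03, -5.84160841e+01,  2.93751973e+01,  7.01564893e+00,
        1.01715521e-02, -4.85224814e-05]), 'tool_pos': array([0.20247978, 0.643467  , 0.22572006]), 'orientation': array([ 1.79915081e+02, -6.48503690e-03, -1.74734706e+01]), 'force': array([ 0.51743866, -0.49635557, -0.66422125]), 'moment': array([-0.02668563, -0.03827109, -0.00663082]), 'gripper_force': 0.0, 'opening': 0.08790516039226874} 0.0188
```

View pics/scene0.png

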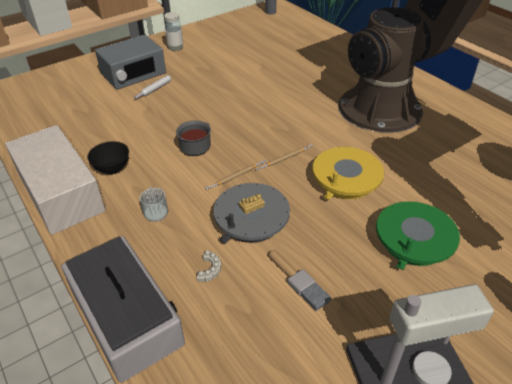

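View pics/top0.png

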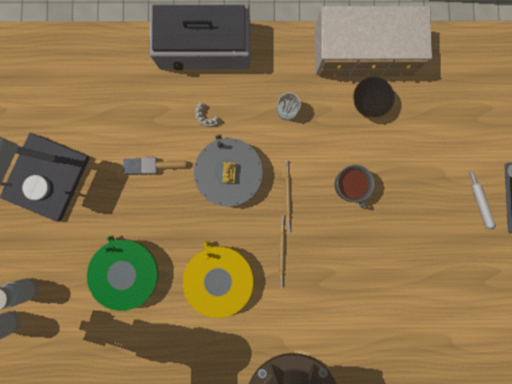

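The grey turntable is centred at about (229,172) in the top view and (252,211) in the scene view. Its post is at about (219,140) top and (230,220) scene. Next I'll measure it.

```bash
cat > h.py <<'E'
import numpy as np,cv2
from plant import viewer,sensors
P={n:viewer.camera_params(n) for n in("scene","top")}
def ray(n,u,v):
    p=P[n];E=p["extrinsics"];R=E[:3,:3];c=-R.T@E[:3,3]
    d=R.T@np.array([(u-p["cx"])/p["fx"],-(v-p["cy"])/p["fy"],-1]);return c,d
def plane(n,u,v,z):
    c,d=ray(n,u,v);return c+d*(z-c[2])/d[2]
def proj(n,X):
    p=P[n];E=p["extrinsics"];q=E[:3,:3]@np.array(X)+E[:3,3]
    return np.array([p["cx"]-p["fx"]*q[0]/q[2],p["cy"]+p["fy"]*q[1]/q[2]])
def two(a,b):
    (c1,d1),(c2,d2)=ray("top",*a),ray("scene",*b)
    s=np.linalg.lstsq(np.c_[d1,-d2],c2-c1,rcond=None)[0]
    A,B=c1+s[0]*d1,c2+s[1]*d2;return (A+B)/2,np.linalg.norm(A-B)
E
python3 - <<'E'
from h import *
cent={}
for n,(x,y,w,hh) in {"top":(185,125,90,95),"scene":(200,170,110,80)}.items():
    im=cv2.imread(f"pics/{n}0.png");hsv=cv2.cvtColor(im,cv2.COLOR_BGR2HSV)
    m=np.zeros(im.shape[:2],np.uint8)
    sub=hsv[y:y+hh,x:x+w]; m[y:y+hh,x:x+w]=((sub[...,1]<60)&(sub[...,2]>45)&(sub[...,2]<150))*255
    m=cv2.morphologyEx(m,cv2.MORPH_OPEN,np.ones((5,5)))
    c=max(cv2.findContours(m,0,1)[0],key=cv2.contourArea); e=cv2.fitEllipse(cv2.convexHull(c));print(n,e,plane(n,*e[0],.042));cent[n]=e[0]
    s=800//w if n=="top" else 7
    s=6
    cv2.imwrite(f"pics/crop_{n}.png",cv2.resize(im[y:y+hh,x:x+w],None,fx=s,fy=s,interpolation=cv2.INTER_CUBIC))
print(two(cent["top"],cent["scene"]))
E
```

```text
top ((228.0413055419922, 171.90682983398438), (68.23855590820312, 68.89277648925781), 96.21900177001953) [0.56649113 0.1537939  0.042     ]
scene ((249.60696411132812, 212.98548889160156), (60.342185974121094, 78.71183776855469), 78.25953674316406) [0.5777713  0.16666418 0.042     ]
(array([0.56883917, 0.15467318, 0.02673954]), np.float64(0.0015212711326515194))
```

View pics/crop_top.png

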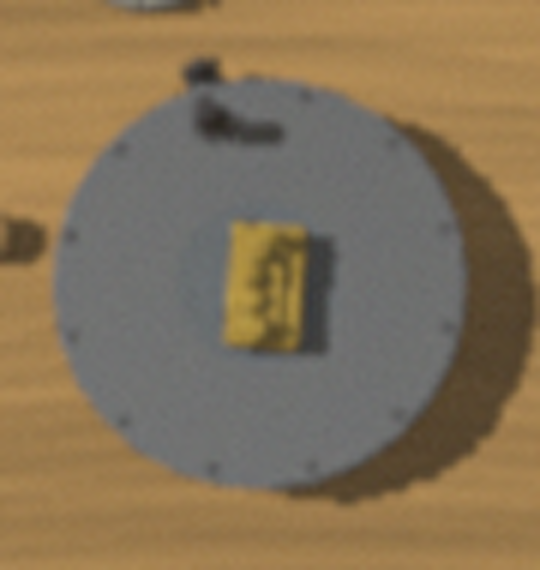

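View pics/crop_scene.png

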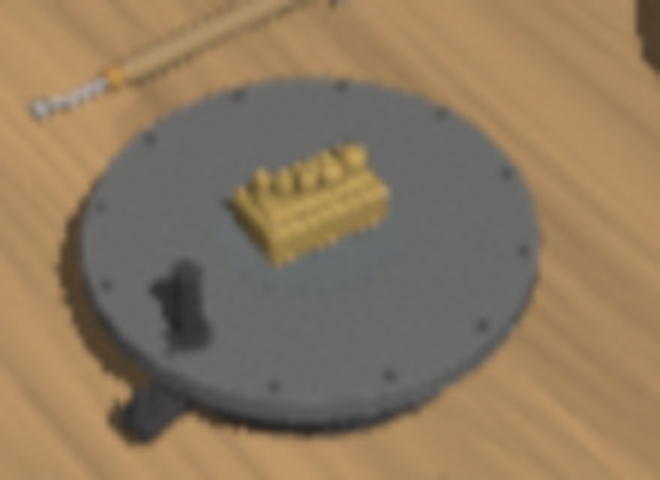

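Top crop: disc centre at about (228.5,172.3), post at about (220,144) with its shadow to the right. Scene crop: disc centre at about (251.8,210.2). The post runs from its top at (230.8,214.5) to its base at (231.3,227), and the index pin is at about (222,238).

```bash
python3 - <<'E'
from h import *
print("centre",two((228.5,172.2),(251.8,210.2)),plane("top",228.5,172.2,.042))
print("post mid",two((219.8,143.8),(231.1,221)),plane("top",219.8,143.8,.059))
C=plane("top",228.5,172.2,.042)
print("base",plane("scene",231.3,226.8,.042),"pin",plane("top",218.7,137,.037))
for n,uv in(("top",(219.8,143.8)),("scene",(231.1,221))):
    d=plane(n,*uv,.059)-(C if n=="top" else plane("scene",251.8,210.2,.042)); print(n,d,np.hypot(*d[:2]),np.degrees(np.arctan2(d[1],d[0])))
# bystanders
for k,uv,z in(("jar",(289,103),.07),("arch",(207,115),.02),("bowl",(374,95),.05),("carverA top",(288,161),.01),("carverA bot",(290,231),.01),("brush end",(188,165),.01),("yellow",(218,282),.04),("ypost",(209,246),.06)):
    print(k,plane("top",*uv,z).round(3))
E
```

```text
centre (array([0.56542199, 0.15435956, 0.03340941]), np.float64(0.003233540579606386)) [0.56576196 0.1526711  0.042     ]
post mid (array([0.63207354, 0.17348451, 0.05594212]), np.float64(0.0034839686040340286)) [0.63290885 0.17214038 0.059     ]
base [0.63294321 0.17768667 0.042     ] pin [0.65425838 0.17730661 0.037     ]
top [0.06714689 0.01946928 0.017     ] 0.06991249725382764 16.169549721105305
scene [0.06329107 0.01471579 0.017     ] 0.06497933168785532 13.089262423524897
jar [0.729 0.005 0.07 ]
arch [0.715 0.209 0.02 ]
bowl [ 0.755 -0.208  0.05 ]
carverA top [0.597 0.004 0.01 ]
carverA bot [0.419 0.001 0.01 ]
brush end [0.588 0.258 0.01 ]
yellow [0.3   0.178 0.04 ]
ypost [0.388 0.197 0.06 ]
```

```bash
python3 -m pendant '[[-1,[0.01,0.008,0],[0,0,-1]],[-1,[0.03,0.026,0],[0,0,-3]],[-1,[0.06,0.051,0],[0,0,-7]],[-1,[0.09,0.077,0],[0,0,-12]],[-1,[0.12,0.102,0],[0,0,-17]],[-1,[0.15,0.128,0],[0,0,-22]],[-1,[0.18,0.153,0],[0,0,-26]],[-1,[0.21,0.179,0],[0,0,-29]],[-1,[0.235,0.2,0],[0,0,-31]],[-1,[0.25,0.213,0],[0,0,-32.5]]]'; python3 - <<'E'
from plant import sensors
import numpy as np
o=sensors.get_obs();p=o["tool_pos"];print(p,o["orientation"],o["clock"])
s=np.radians(o["orientation"][2]);d=np.array([.620,.2165])-p[:2]
print("shift",d@[np.cos(s),np.sin(s)],d@[np.sin(s),-np.cos(s)])
E
```

```text
clock: 0.93
tool_pos: [0.378, 0.3627, 0.2265]
orientation: [180.0, 0.0, 15.1]
force: [0.2, 0.4, 0.1]
opening: 0.0266
gripper_force: 0.0
[0.37799796 0.36270776 0.22652909] [1.79981168e+02 2.35470148e-02 1.50710856e+01] 0.9333
shift 0.19566159294132057 0.20410349726900578
```

```bash
python3 -m pendant '[[-1,[0.01,0.01,0],[0,0,0]],[-1,[0.03,0.03,0],[0,0,0]],[-1,[0.055,0.055,0.01],[0,0,0]],[-1,[0.08,0.08,0.02],[0,0,0]],[-1,[0.105,0.105,0.03],[0,0,0]],[-1,[0.13,0.13,0.04],[0,0,0]],[-1,[0.155,0.155,0.05],[0,0,0]],[-1,[0.175,0.18,0.06],[0,0,0]],[-1,[0.19,0.195,0.06],[0,0,0]],[-1,[0.195,0.2,0.06],[0,0,0]]]'; python3 -m pendant '[[-1,[0,0,0.01],[0,0,0]],[-1,[0,0,0.03],[0,0,0]],[-1,[0,0,0.05],[0,0,0]],[-1,[0,0,0.07],[0,0,0]],[-1,[0,0,0.09],[0,0,0]],[-1,[0,0,0.105],[0,0,0]],[-1,[0,0,0.112],[0,0,0]],[-1,[0,0,0.113],[0,0,0]],[-1,[0,0,0.113],[0,0,0]]]'; python3 - <<'E'
from h import *
ims=[cv2.resize(viewer.snapshot(n)[y:y+130,x:x+130,::-1],None,fx=3,fy=3,interpolation=cv2.INTER_CUBIC) for n,x,y in(("top",160,100),("scene",185,150))]
cv2.imwrite("pics/a.png",np.hstack(ims)); print(sensors.get_obs()["tool_pos"])
E
```

```text
clock: 1.77
tool_pos: [0.619, 0.2206, 0.1646]
orientation: [179.9, 0.2, 14.9]
force: [-0.3, -0.3, 0.3]
opening: 0.0005
gripper_force: 0.0
clock: 2.52
tool_pos: [0.6169, 0.2236, 0.0536]
orientation: [180.0, 0.0, 15.1]
force: [-0.1, 0.1, 0.0]
opening: 0.0005
gripper_force: 0.0
[0.61775482 0.22379602 0.05474117]
```

View pics/a.png

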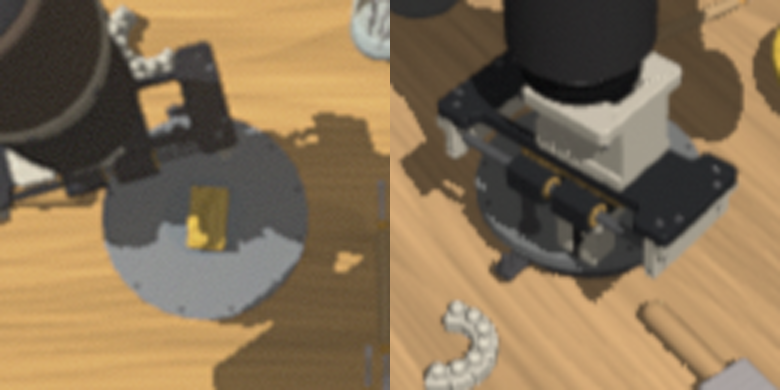

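The closed fingers are at disc height behind the post, with the post visible just ahead of them in the scene half at about (525,215). I'll approach slowly and watch for contact.

```bash
python3 -m pendant '[[-1,[0,0.003,0],[0,0,0]],[-1,[0,0.007,0],[0,0,0]],[-1,[0,0.012,0],[0,0,0]],[-1,[0,0.016,0],[0,0,0]],[-1,[0,0.018,0],[0,0,0]],[-1,[0,0.02,0],[0,0,0]],[-1,[0,0.02,0],[0,0,0]]]'; python3 -m pendant '[[-1,[0,0.001,0],[0,0,0]],[-1,[0,0.002,0],[0,0,0]],[-1,[0,0.003,0],[0,0,0]],[-1,[0,0.004,0],[0,0,0]],[-1,[0,0.004,0],[0,0,0]]]'
```

```text
clock: 3.2
tool_pos: [0.6227, 0.2032, 0.0536]
orientation: [180.0, 0.0, 15.0]
force: [0.5, 0.2, 0.1]
opening: 0.0005
gripper_force: 0.0
clock: 3.62
tool_pos: [0.6236, 0.1998, 0.0535]
orientation: [180.0, 0.0, 15.0]
force: [-1.1, -0.7, -0.1]
opening: 0.0003
gripper_force: 0.0
```

```bash
for i in 1 2 3; do python3 -m pendant '[[-1,[0,0.001,0],[0,0,0]],[-1,[0,0.002,0],[0,0,0]],[-1,[0,0.002,0],[0,0,0]]]'; done
```

```text
clock: 3.87
tool_pos: [0.6241, 0.1978, 0.0535]
orientation: [180.0, 0.0, 15.0]
force: [0.9, -0.6, 0.2]
opening: 0.0003
gripper_force: 0.0
clock: 4.12
tool_pos: [0.6246, 0.1959, 0.0535]
orientation: [180.0, 0.0, 15.0]
force: [-0.8, -0.6, 0.0]
opening: 0.0007
gripper_force: 0.0
clock: 4.37
tool_pos: [0.6252, 0.194, 0.0536]
orientation: [-180.0, -0.0, 15.0]
force: [0.4, 0.1, 0.0]
opening: 0.0007
gripper_force: 0.1
```

```bash
for i in 1 2 3 4; do python3 -m pendant '[[-1,[0,0.001,0],[0,0,0]],[-1,[0,0.002,0],[0,0,0]],[-1,[0,0.002,0],[0,0,0]]]' | grep -E 'pos|force'; done
```

```text
tool_pos: [0.6257, 0.1923, 0.0536]
force: [-0.5, 1.7, -0.2]
gripper_force: 0.7
tool_pos: [0.6263, 0.1905, 0.0536]
force: [0.8, 3.0, 0.2]
gripper_force: 1.4
tool_pos: [0.6269, 0.1885, 0.0536]
force: [0.1, 3.8, -0.8]
gripper_force: 2.1
tool_pos: [0.6273, 0.1866, 0.0536]
force: [-0.4, 4.2, -0.2]
gripper_force: 2.3
```

```bash
python3 -m pendant '[[-1,[0.001,0,0],[0,0,3]],[-1,[0.002,0.0002,0],[0,0,6]],[-1,[0.0025,0.0027,0],[0,0,8]],[-1,[0.003,0.005,0],[0,0,10]],[-1,[0.0033,0.0076,0],[0,0,12]],[-1,[0.0035,0.009,0],[0,0,13]],[-1,[0.0036,0.0102,0],[0,0,14]],[-1,[0.0036,0.0114,0],[0,0,15]],[-1,[0.0037,0.0126,0],[0,0,16]],[-1,[0.0038,0.0138,0],[0,0,17]]]';  python3 -m pendant '[[-1,[0,0.0,0],[0,0,0]],[-1,[0,0,0],[0,0,0]],[-1,[0,0,0],[0,0,0]]]'; python3 - <<'E'
from h import *
ims=[cv2.resize(viewer.snapshot(n)[y:y+130,x:x+130,::-1],None,fx=3,fy=3,interpolation=cv2.INTER_CUBIC) for n,x,y in(("top",160,100),("scene",185,150))]
cv2.imwrite("pics/b.png",np.hstack(ims))
E
```

```text
clock: 6.2
tool_pos: [0.6344, 0.1735, 0.0535]
orientation: [180.0, 0.0, -2.1]
force: [-0.1, -0.8, -0.3]
opening: 0.0001
gripper_force: 0.0
clock: 6.45
tool_pos: [0.6345, 0.174, 0.0536]
orientation: [180.0, 0.0, -1.9]
force: [-0.8, -0.7, -0.1]
opening: 0.0007
gripper_force: 0.0
```

View pics/b.png

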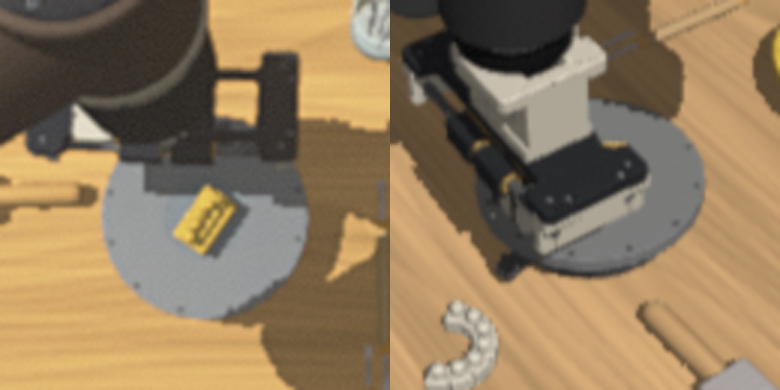

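Model (about (207,220) in the left half) has turned about 30° clockwise, so one click is done. It's still upright. On to click 2.

```bash
python3 -m pendant '[[-1,[0.0008,0.0024,0],[0,0,2]],[-1,[0.0014,0.0048,0],[0,0,4]],[-1,[0.002,0.0072,0],[0,0,6]],[-1,[0.0028,0.0109,0],[0,0,9]],[-1,[0.003,0.0122,0],[0,0,10]],[-1,[0.0033,0.0146,0],[0,0,12]],[-1,[0.0034,0.0159,0],[0,0,13]],[-1,[0.0036,0.0172,0],[0,0,14]],[-1,[0.0036,0.0184,0],[0,0,15]]]';  python3 -m pendant '[[-1,[0.0011,0.0036,0],[0,0,3]],[-1,[0.0017,0.006,0],[0,0,5]],[-1,[0.0023,0.0085,0],[0,0,7]],[-1,[0.0028,0.0109,0],[0,0,9]],[-1,[0.003,0.0122,0],[0,0,10]]]'; python3 -m pendant '[[-1,[0.0004,0.0012,0],[0,0,1]],[-1,[0.0008,0.0024,0],[0,0,2]],[-1,[0.0011,0.0036,0],[0,0,3]],[-1,[0.0014,0.0048,0],[0,0,4]],[-1,[0.0017,0.006,0],[0,0,5]],[-1,[0.0017,0.006,0],[0,0,5]],[-1,[0.0017,0.006,0],[0,0,5]]]'
```

```text
clock: 7.3
tool_pos: [0.6377, 0.156, 0.0537]
orientation: [-180.0, -0.0, -17.0]
force: [0.0, 3.5, -0.2]
opening: 0.0005
gripper_force: 1.5
clock: 7.72
tool_pos: [0.6374, 0.1439, 0.054]
orientation: [-179.9, -0.1, -27.0]
force: [1.0, 4.3, 0.4]
opening: 0.0006
gripper_force: 1.8
clock: 8.3
tool_pos: [0.6354, 0.1365, 0.0534]
orientation: [180.0, 0.0, -32.0]
force: [0.1, -0.1, 0.2]
opening: 0.0006
gripper_force: 0.0
```

```bash
python3 -m pendant '[[-1,[0.0008,0.0024,0],[0,0,2]],[-1,[0.0014,0.0048,0],[0,0,4]],[-1,[0.002,0.0072,0],[0,0,6]],[-1,[0.0028,0.0109,0],[0,0,9]],[-1,[0.003,0.0122,0],[0,0,10]],[-1,[0.0033,0.0146,0],[0,0,12]],[-1,[0.0034,0.0159,0],[0,0,13]],[-1,[0.0036,0.0172,0],[0,0,14]],[-1,[0.0036,0.0184,0],[0,0,15]]]';  python3 -m pendant '[[-1,[0.0011,0.0036,0],[0,0,3]],[-1,[0.0017,0.006,0],[0,0,5]],[-1,[0.0023,0.0085,0],[0,0,7]],[-1,[0.0028,0.0109,0],[0,0,9]],[-1,[0.003,0.0122,0],[0,0,10]]]'; python3 -m pendant '[[-1,[0.0004,0.0012,0],[0,0,1]],[-1,[0.0008,0.0024,0],[0,0,2]],[-1,[0.0011,0.0036,0],[0,0,3]],[-1,[0.0014,0.0048,0],[0,0,4]],[-1,[0.0017,0.006,0],[0,0,5]],[-1,[0.0017,0.006,0],[0,0,5]],[-1,[0.0017,0.006,0],[0,0,5]]]'; python3 - <<'E'
from h import *
ims=[cv2.resize(viewer.snapshot(n)[y:y+130,x:x+130,::-1],None,fx=3,fy=3,interpolation=cv2.INTER_CUBIC) for n,x,y in(("top",160,100),("scene",185,150))]
cv2.imwrite("pics/c.png",np.hstack(ims))
E
```

```text
clock: 9.05
tool_pos: [0.6295, 0.1198, 0.0538]
orientation: [-179.9, -0.0, -47.0]
force: [2.0, 1.6, -0.9]
opening: 0.0004
gripper_force: 1.5
clock: 9.47
tool_pos: [0.6233, 0.1097, 0.0542]
orientation: [-179.8, -0.0, -57.0]
force: [3.0, 3.8, -0.5]
opening: 0.0003
gripper_force: 2.0
clock: 10.05
tool_pos: [0.6175, 0.1039, 0.0534]
orientation: [180.0, 0.0, -62.0]
force: [-0.9, 1.2, 0.5]
opening: 0.0001
gripper_force: 0.0
```

View pics/c.png

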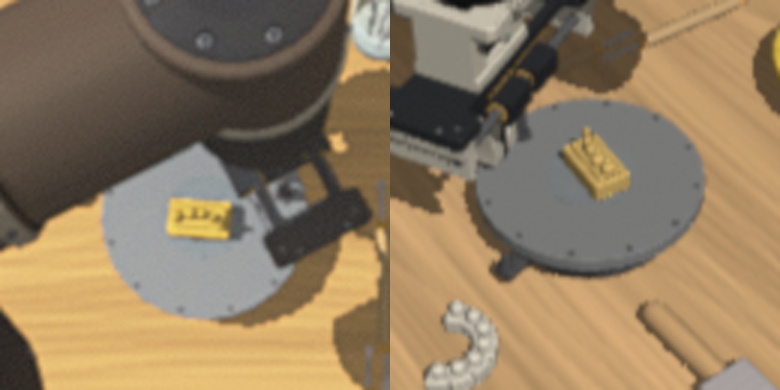

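The model now lies at 90° (left half, about (200,218)) and is upright, so three clicks are done. Same push for the fourth.

```bash
python3 -m pendant '[[-1,[0.0008,0.0024,0],[0,0,2]],[-1,[0.0014,0.0048,0],[0,0,4]],[-1,[0.002,0.0072,0],[0,0,6]],[-1,[0.0028,0.0109,0],[0,0,9]],[-1,[0.003,0.0122,0],[0,0,10]],[-1,[0.0033,0.0146,0],[0,0,12]],[-1,[0.0034,0.0159,0],[0,0,13]],[-1,[0.0036,0.0172,0],[0,0,14]],[-1,[0.0036,0.0184,0],[0,0,15]]]';  python3 -m pendant '[[-1,[0.0011,0.0036,0],[0,0,3]],[-1,[0.0017,0.006,0],[0,0,5]],[-1,[0.0023,0.0085,0],[0,0,7]],[-1,[0.0028,0.0109,0],[0,0,9]],[-1,[0.003,0.0122,0],[0,0,10]]]'; python3 -m pendant '[[-1,[0.0004,0.0012,0],[0,0,1]],[-1,[0.0008,0.0024,0],[0,0,2]],[-1,[0.0011,0.0036,0],[0,0,3]],[-1,[0.0014,0.0048,0],[0,0,4]],[-1,[0.0017,0.006,0],[0,0,5]],[-1,[0.0017,0.006,0],[0,0,5]],[-1,[0.0017,0.006,0],[0,0,5]]]'
```

```text
clock: 10.9
tool_pos: [0.604, 0.0926, 0.0538]
orientation: [-179.9, 0.0, -77.0]
force: [3.1, 0.6, -1.1]
opening: 0.0005
gripper_force: 1.3
clock: 11.32
tool_pos: [0.5937, 0.0872, 0.0543]
orientation: [-179.8, 0.0, -87.0]
force: [4.9, 0.2, -0.7]
opening: 0.0001
gripper_force: 2.2
clock: 11.9
tool_pos: [0.5857, 0.0844, 0.0533]
orientation: [179.9, -0.0, -92.0]
force: [-0.3, 0.2, 0.3]
opening: 0.0005
gripper_force: 0.0
```

```bash
python3 -m pendant '[[-1,[0,-0.003,0],[0,0,0]],[-1,[0,-0.008,0],[0,0,0]],[-1,[0,-0.01,-0.005],[0,0,0]],[-1,[0,-0.01,-0.02],[0,0,0]],[-1,[0,-0.01,-0.045],[0,0,0]],[-1,[0,-0.01,-0.075],[0,0,0]],[-1,[0,-0.01,-0.105],[0,0,0]],[-1,[0.01,-0.01,-0.13],[0,0,0]],[-1,[0.03,-0.01,-0.15],[0,0,0]],[-1,[0.06,-0.01,-0.155],[0,0,0]]]';python3 -m pendant '[[-1,[0.03,0,0],[0,0,0]],[-1,[0.06,0,0],[0,0,0]],[-1,[0.09,0,0],[0,0,0]],[-1,[0.12,0,0],[0,0,0]],[-1,[0.14,0,0],[0,0,0]],[-1,[0.15,0,0],[0,0,0]],[-1,[0.15,0,0],[0,0,0]],[-1,[0.15,0,0],[0,0,0]]]'; python3 - <<'E'
from h import *
a,b=[viewer.snapshot(n)[:,:,::-1] for n in("top","scene")]
cv2.imwrite("pics/d.png",np.hstack([cv2.resize(a,(400,300)),cv2.resize(b,(400,300))]))
cv2.imwrite("pics/e.png",np.hstack([cv2.resize(i[y:y+100,x:x+100],None,fx=4,fy=4,interpolation=cv2.INTER_CUBIC) for i,x,y in((a,180,120),(b,205,165))]))
C=np.array([.566,.154])
t=np.radians(15-120);print([proj(n,[C[0]+.068*np.cos(t),C[1]+.068*np.sin(t),.059]) for n in P])
E
```

```text
clock: 12.73
tool_pos: [0.5964, 0.0253, 0.2133]
orientation: [-179.6, 0.1, -91.8]
force: [0.9, -0.4, 0.3]
opening: -0.0
gripper_force: 0.0
clock: 13.4
tool_pos: [0.5891, -0.1258, 0.2087]
orientation: [-180.0, 0.0, -92.0]
force: [-0.6, 0.3, -0.6]
opening: 0.0003
gripper_force: 0.0
[array([240.49442602, 182.57707622]), array([254.71765388, 178.44296732])]
```

View pics/d.png

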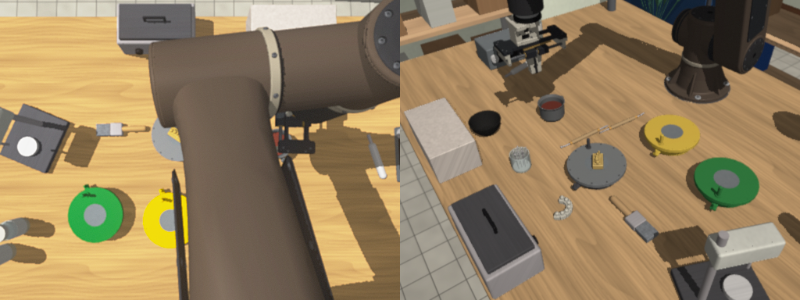

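View pics/e.png

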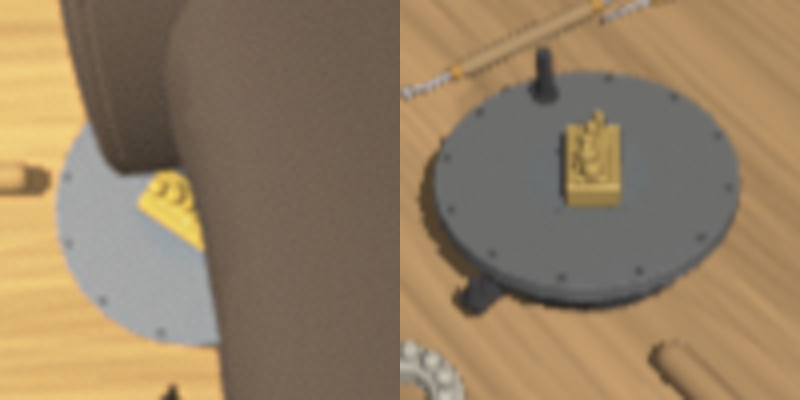

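The post's middle is at about (241,184) in the scene view, against (240.5,182.6) predicted for four clicks. The model is upright, the bystanders look undisturbed and the hand is clear, so I'm handing it in.

```bash
python3 -c "
from plant import workorder
print(workorder.close_job())"
```

```text
the job is handed in; nothing more can be done
None
```

I pushed the turntable four clicks clockwise and left it in its fourth click-stop, with the model upright, no bystander visibly moved and the hand clear; the job was handed in at about 13.5 s, and the hand-in returned no verdict.

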